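# Clamp a test tile with the clutch knob

### The arm

A 6-joint arm with a two-finger parallel gripper is mounted at the origin on a cart in front of the work surface, level with it; the furniture and walls round the work are solid. World frame = base frame: x ahead of the robot, y to its left, z up, the work surface at z = 0. Lengths are in m, angles in rad, forces in N, time in s.
With the tool pointing down it reaches from about 0.375 to 0.9 m from the base axis. Payload 3.1 kg.
Tool frame: the origin (TCP) lies midway between the tips of the shut fingers; the grasp point (between the pads) lies 19 mm behind it; x points along the fingers, z is the direction in which the jaws open and shut, and the axes are right-handed (so a half turn about x gives the same grasp; the last joint's range is limited). The gripper opens to 87 mm and grips with 3 to 60 N. Pads are 19 mm wide; open, the fingers measure 117 mm over their backs; the gripper's body (75 mm by 190 mm) begins 51 mm behind the grasp point.
Start: joints at [-1.502, 0.527, 1.433, -0, 1.181, -0.178], TCP at [0.153, -0.606, 0.223] pointing down, gripper open.
Joint ranges: [-3.08, 3.08], [-0.75, 2.2], [0.22, 2.44], [-1.43, 4.57], [0, 2.65], [-2.85, 2.85]. Speed limits (rad/s): [2.79, 2.79, 3.14, 3.14, 3.14, 3.14].

### API

Orientations are given as a unit quaternion [x, y, z, w].
In Python, from rig import robot, optics, workorder gives the robot as it stands.
- The arm moves only by the tool arm_command, never from a script. Its argument "plan" is a list of rows, each a list of 7 numbers: the shift along the tool's x, y, z in cm, then the turn, a rotation vector about the tool's x, y, z in rad, then the finger opening in cm, from 0 to 8.7. In form: [[x, y, z, ax, ay, az, gripper], ...]. A call has 1 to 12 rows; each row shifts and turns the pose as measured when the row begins, along the tool's axes as they then stand; what a row does not reach is not made up. A row lasts 1/8 s, in which the tool goes at most 62.5 mm and 10.7 degrees, less where a joint would pass 70% of its speed; a pose out of reach is approached as far as the arm can. A call with a gripper value outside its range is refused whole. The fingers move at their own pace and stop on an object; "grip_force" is the grip in N (left out, the last holds). Time passes only in rows, so rows that do not move let the fingers close. It gives the time, the measured TCP pose, the force and the opening at its end, in the units of the state.
- robot.get_obs(): the state, without advancing time (a new reading comes with each control period).
- optics.camera(name): name is "scene" or "top" or "wrist"; returns (picture, depth): 480x640x3 uint8, blue, green, red; 480x640 float32, m along the optical axis (not along the pixel's ray), 0 where there is no reading.
- optics.camera_info(name): a dict with "mtx" (3x3 intrinsics, pixels), "position" and "rotation" of the camera in the world; the wrist camera has in their place "tool_from_camera" (4x4, takes a point from camera to tool coordinates, whose origin is the TCP and whose axes are the tool frame's). Camera axes: x right, y down, z forward; pixel columns grow to the right and rows downward; lengths in m; the calibration is good to about 2 mm. A picture is of the moment at which its call begins: read the wrist's pose just before it. camera_info takes no time and is no camera call.
- workorder.hand_in(): hands the job in, once; it reports no verdict.
The state is a dict: "time": time; "q": joint angles; "joint_velocities": joint speeds; "joint_torque": joint torques, N m; "position": TCP position; "tool_rot": TCP orientation; "ft_force": force on the tool from outside, world axes, zero at the start; "moment": the same for the moment, N m; "grip_width": finger opening in m.
Only numpy, scipy, OpenCV 4.12 (cv2) and the standard library are available. Lean on these libraries where they do the work, as an engineer would, in place of code of your own. Each camera call takes 0.05 s, during which the arm holds its last target. There are 200 camera calls.

### The job

Lay the fired test tile on the bed of the wooden clamping jig, slide its bare clay end in under the raised foot of the clamp bar until it gently meets the steel stop, square to it, and let go. Then turn the black wing knob clockwise until its slip clutch clicks, once or twice but never a third time, so that the tile is left held at the set pressure, and take the hand away. Leave the other loose things where they are.

Things in the scene. Friction and masses are not known exactly. Their poses are not given: they have to be found in the camera images.
- tile_mid (a point): Middle (half-way up) of the loose test tile: a flat fired-clay plate 100 x 50 x 8 mm, 90 g. Its x axis runs along the 100 mm length towards the bare (unglazed, terracotta) end; the other half is glazed blue. z up; lying on something, this point is 4 mm above that surface.
- tile: The same tile; origin at the centre of its underside, same axes as tile_mid.
- tile_bare_end (a point): Middle of the tile's bare end face, 50 mm from tile_mid along the tile's x.
- jig: Clamping jig fixed to the worktop: wooden base, x from -85 to +105 mm, 90 mm wide (y), 12 mm thick. Origin on the worktop, x from the open end near the robot towards stop and knob, z up. The bed is its top, z = 12 mm, clear for x < 20 mm but for the foot above. A tile that is home has tile_mid at (-30, 0, 16) mm here. Two posts, 62 mm high, at x = 86 mm.
- stop_face (a point): Centre of the face of the jig's steel stop, at (20, 0, 16) mm in the jig; axes as the jig's. The stop is 56 mm wide (y) and rises 8 mm above the bed; the tile's bare end must touch this face. The tile is brittle: pushing it against the stop with more than 25 N chips it.
- stop: The same stop, a part of the jig; origin at the foot of its face on the bed.
- knob_grip (a point): Centre of the wing of the black knob, on its upright axis, at (55, 0, 81) mm in the jig however it is turned. Wing: bar 40 mm long (this point's x), 10 mm thick (y), from 68 to 93 mm above the worktop, white line on top at its +x end; below it a round skirt, 33 mm across, 58 to 68 mm. Clockwise from above tightens: the bar sinks 5 mm a radian. Running free: 0.1 - 0.13 N m.
- knob_mark (a point): White line on the knob's skirt, at the wing's +x end, 15 mm from its axis; turns with the knob. The knob drives the screw through a slip clutch: once the foot presses on the tile the torque rises within 0.2 to 0.4 rad to 0.2 - 0.25 N m, then the knob slips over notches 30 degrees apart; at each click the torque falls to nearly nothing, then rises again. Springs back under 8 degrees when let go.
- screw_collar (a point): On the knob's axis, top of the screw's brass collar (40 mm across) under the knob; turns with the screw, which holds by itself when let go. At the start the knob's white lines lie along this point's +x, where the collar has a black line; each whole click takes them 30 degrees further clockwise of it.
- bed: Bed of the jig, cork-faced, on which the tile lies; same origin and axes as the jig. Above it hangs the front end of the aluminium clamp bar (28 mm wide, top at most 50 mm above the worktop) with a round rubber foot, 18 mm across, centred at x = 0, y = 0 of the jig. The screw moves it; it starts 10 to 18 mm above the bed, so the 8 mm tile passes under it.
- kidney: Loose red rubber kidney, 52 x 100 x 8 mm, to be left alone.
- ring_cutter: Loose steel ring cutter, 67 mm across, 22 mm high, to be left alone.
- glaze_blue: Loose standing glaze bottle with a blue cap, 39 mm across, 86 mm high, to be left alone.

How it is judged:
On the way, in this order (a step that is already met when the one before it is completed fails the run):
1. the tile lies flat on the bed, bare end home against the stop (x of tile_bare_end in the frame of stop_face above -0.003 m and y of tile_bare_end in the frame of stop_face between -0.01 and 0.01 m and x of tile_mid in the frame of stop_face below -0.045 m and z of tile_mid in the frame of jig below 0.019 m and angle between the x axis of tile_mid and the x axis of jig, either way round below 0.12 rad), for 0.2 s.
2. the clutch has clicked with the tile clamped down on the bed (all of step 1 and y of knob_mark in the frame of screw_collar below -0.0042 m and contact force between bed and tile above 10 N), for 0.2 s.
At the end, for the whole second after the job is handed in: the tile lies flat and still on the bed, bare end within 3 mm of the stop and 10 mm of its middle, square within 0.12 rad; the clamp presses it on the bed with more than 10 N; the knob stands past the first click (over 16 degrees clockwise of the screw's mark) (all of step 2 and linear speed of tile below 0.01 m/s); the robot touches nothing.
It fails at once if the clutch is run on to a third click (knob more than 76 degrees past the screw) (x of knob_mark in the frame of screw_collar below 0.0035 m).
It fails at once if the tile is pushed against the stop with more than 25 N (contact force between tile and stop above 25 N).
It fails at once if one of the other loose things is moved more than 25 mm (distance of any of kidney, ring_cutter, glaze_blue from where it was at the start of the episode above 0.025 m).
It also fails if it takes over 72 s, if anything falls off the work surface, if the arm or the gripper's body presses on something with over 40 N, if the wrist force passes 120 N, or if a joint passes its speed limit or range.

## Working session

There is one attempt and no reset: what is moved stays moved. The work goes in short steps, Python scripts to look and compute and a tool call to move; the robot and the scene stay as the last step left them, time stands still between calls to the robot, and variables do not carry over. Pictures are saved under pics/ and viewed, about 8 in all and at most 12, crops included, and the job is handed in when it is done.

Besides the shell and the picture viewer there is one more tool, called after ">>>" as name(argument=value, ...), one argument or row to a line, values as JSON. arm_command: Moves the arm, as the interface text tells. Its arguments: {"type":"object","properties":{"plan":{"type":"array"},"grip_force":{"type":"number"}},"required":["plan"]}

```bash
ls; mkdir -p pics
cat > h.py <<'E'
import numpy as np, cv2
from rig import robot, optics, workorder
from scipy.spatial.transform import Rotation as R
def cam(n):
    o=robot.get_obs(); im,d=optics.camera(n); i=optics.camera_info(n)
    if n=="wrist":
        T=np.eye(4);T[:3,:3]=R.from_quat(o["tool_rot"]).as_matrix();T[:3,3]=o["position"]
        M=T@np.array(i["tool_from_camera"])
    else:
        M=np.eye(4);r=np.array(i["rotation"]);M[:3,:3]=r if r.shape==(3,3) else R.from_quat(r).as_matrix();M[:3,3]=i["position"]
    return im,d,np.array(i["mtx"]),M
def plane(px,K,M,z):
    px=np.atleast_2d(px).astype(float)
    r=np.c_[px,np.ones(len(px))]@np.linalg.inv(K).T@M[:3,:3].T
    return M[:3,3]+r*((z-M[2,3])/r[:,2])[:,None]
def cloud(d,K,M):
    v,u=np.mgrid[:480,:640]; p=np.stack([(u-K[0,2])/K[0,0]*d,(v-K[1,2])/K[1,1]*d,d],-1)
    return p@M[:3,:3].T+M[:3,3]
E
python3 - <<'E'
from h import *
o=robot.get_obs();print(o)
a=cam("top");b=cam("scene")
for n,c in(("top",a),("scene",b)):
    np.savez(f"{n}0.npz",im=c[0],d=c[1],K=c[2],M=c[3]);cv2.imwrite(f"pics/{n}0.png",c[0]);print(n,c[2],c[3])
E
```

```text
pics
{'time': 0.0, 'q': array([-1.50148643e+00,  5.28472133e-01,  1.43393612e+00,  2.88432740e-05,
        1.18137851e+00, -1.78520843e-01]), 'joint_velocities': array([-2.41402001e-04, -8.97852124e-05, -9.55542489e-04, -1.59365015e-03,
        2.45203331e-04,  1.29338045e-03]), 'joint_torque': array([-9.69896359e-05, -4.40046251e+01, -1.76591706e+01,  6.32063462e-02,
        5.84405672e-02, -1.72386826e-04]), 'position': array([ 0.15328494, -0.60514199,  0.22155721]), 'tool_rot': array([ 0.43495365,  0.55847343, -0.43378577,  0.55745193]), 'ft_force': array([-0.36085099, -0.03278237,  0.73564762]), 'moment': array([-0.0501143 ,  0.0301913 , -0.05592112]), 'grip_width': 0.08680052537249286}
top [[469.97907405   0.         323.03150406]
 [  0.         469.97907405 236.18688906]
 [  0.           0.           1.        ]] [[-0.01289221 -0.99759014  0.06817403  0.47453264]
 [-0.99990854  0.01314075  0.00319846  0.00890901]
 [-0.00408661 -0.06812656 -0.99766832  1.0415533 ]
 [ 0.          0.          0.          1.        ]]
scene [[544.40322011   0.         332.3883634 ]
 [  0.         544.40322011 240.30608893]
 [  0.           0.           1.        ]] [[-0.7207279  -0.53262625  0.44368972  0.0081913 ]
 [-0.69320939  0.55055348 -0.46513612  0.56516039]
 [ 0.00346878 -0.64280646 -0.76602077  0.99842815]
 [ 0.          0.          0.          1.        ]]
```

View pics/top0.png

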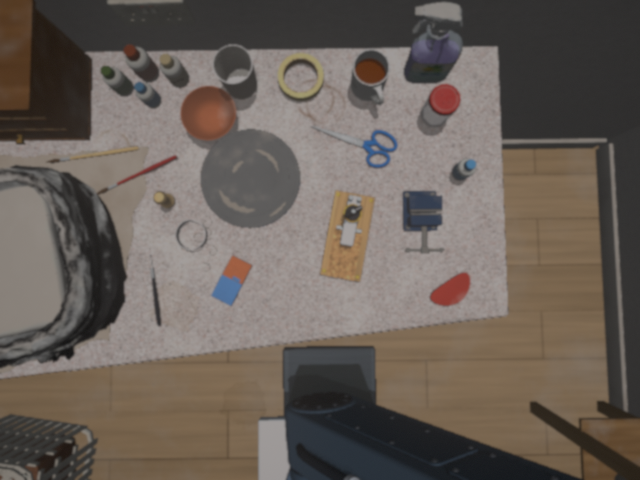

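View pics/scene0.png

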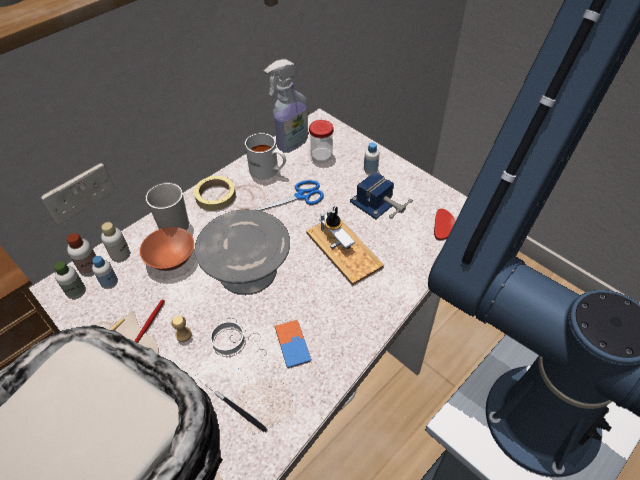

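The top view shows the tile at about (232,280) with its orange end toward the upper right. The jig is at (347,236), with the knob at (352,213). The vise (423,215) and pedestal (250,178) flank it. Now I'll measure the tile and jig from both views.

Run:
```python
from h import *
for n,roit,roij in(("top",(205,250,260,310),(315,185,380,285)),("scene",(270,315,315,370),(300,200,388,288))):
    z=np.load(n+"0.npz");im,d,K,M=z["im"],z["d"],z["K"],z["M"]; P=cloud(d,K,M)
    hsv=cv2.cvtColor(im,cv2.COLOR_BGR2HSV);H,S,V=cv2.split(hsv)
    def roi(m,r):
        o=np.zeros_like(m);x,y,X,Y=r;o[y:Y,x:X]=m[y:Y,x:X];return o
    blue=roi(((H>98)&(H<125)&(S>120)&(V>60)),roit); org=roi(((H<16)&(S>120)&(V>60)),roit)
    # tile, top plane 8 mm
    for nm,m in(("blue",blue),("org",org),("tile",blue|org)):
        m=cv2.morphologyEx(m.astype(np.uint8),cv2.MORPH_CLOSE,np.ones((3,3)))
        c=max(cv2.findContours(m,0,1)[0],key=cv2.contourArea)[:,0]
        w=plane(c,K,M,0.008)[:,:2]
        rc=cv2.minAreaRect((w*1000).astype(np.float32))
        zz=P[m>0][:,2]
        print(n,nm,np.round(rc,1) if 0 else rc,"depthz",np.median(zz[np.isfinite(zz)]), P[m>0].mean(0))
    wood=roi(((H>8)&(H<28)&(S>90)&(V>90)),roij).astype(np.uint8)
    c=np.vstack([q[:,0] for q in cv2.findContours(cv2.morphologyEx(wood,cv2.MORPH_OPEN,np.ones((3,3))),0,1)[0]])
    rc=cv2.minAreaRect((plane(c,K,M,0.012)[:,:2]*1000).astype(np.float32));print(n,"jig",rc,cv2.boxPoints(rc).round(1).tolist(),np.median(P[wood>0][:,2]))
    blk=roi(V<60,roij); 
    print(n,"dark",np.argwhere(blk).mean(0)[::-1],blk.sum())
    Q=P[roij[1]:roij[3],roij[0]:roij[2]].reshape(-1,3);q=Q[(Q[:,2]>0.075)&(Q[:,2]<0.11)];print("high pts",len(q),q.mean(0),q.max(0))
    s=im[roij[1]:roij[3],roij[0]:roij[2]];cv2.imwrite(f"pics/c{n}.png",cv2.resize(s,None,fx=5,fy=5,interpolation=2))
```

```text
top blue ((430.1573791503906, 225.4661865234375), (40.33705139160156, 41.65022277832031), 63.2658576965332) depthz 0.007938606646712865 [0.43091204 0.22434128 0.01402654]
top org ((475.03936767578125, 202.21365356445312), (45.40540313720703, 41.95688247680664), 62.95135498046875) depthz 0.00753856357545879 [0.4768324  0.20161199 0.01039997]
top tile ((475.03936767578125, 202.21365356445312), (45.40540313720703, 41.95688247680664), 62.95135498046875) depthz 0.007787478938930281 [0.45454846 0.21264191 0.01215985]
top jig ((545.608642578125, -40.594757080078125), (85.36062622070312, 186.13990783691406), 78.83857727050781) [[446.0, -64.5], [628.7000122070312, -100.5], [645.2000122070312, -16.700000762939453], [462.6000061035156, 19.299999237060547]] 0.011805756807959478
top dark [350.54054054 214.40540541] 37
high pts 103 [ 0.58871029 -0.05016338  0.09116021] [ 0.60024152 -0.03316362  0.09672432]
scene blue ((434.49932861328125, 227.76271057128906), (48.83197021484375, 60.49015808105469), 62.07763671875) depthz 0.008672162322701071 [0.42988744 0.23010487 0.01197251]
scene org ((475.7317810058594, 205.916748046875), (49.0079460144043, 44.30841827392578), 62.427337646484375) depthz 0.008199765181750363 [0.47698469 0.20615423 0.00830866]
scene tile ((451.537841796875, 218.67620849609375), (49.01711654663086, 99.08550262451172), 62.27726364135742) depthz 0.00850922972508994 [0.44940566 0.22010733 0.01041039]
scene jig ((545.7344970703125, -36.211421966552734), (90.1087646484375, 187.97491455078125), 78.80392456054688) [[444.79998779296875, -62.20000076293945], [629.2000122070312, -98.69999694824219], [646.7000122070312, -10.300000190734863], [462.29998779296875, 26.200000762939453]] 0.012381239605701144
scene dark [353.91086351 211.73259053] 359
high pts 95 [ 0.58734996 -0.04333768  0.08859209] [ 0.602182   -0.0267584   0.09726163]
```

```bash
cat >> h.py <<'E'
def go(x,y,z,yaw,n=None,start=None,q0=None):
    """rows (cm,rad) in tool axes taking the tool (x down, z-axis at yaw deg) to the target; straight line"""
    o=robot.get_obs(); p=np.array(start if start is not None else o["position"]); r=R.from_quat(o["tool_rot"]) if q0 is None else q0
    zt=np.array([np.cos(np.radians(yaw)),np.sin(np.radians(yaw)),0]);xt=np.array([0,0,-1.])
    rt=R.from_matrix(np.c_[xt,np.cross(zt,xt),zt]); t=np.array([x,y,z]); rv=(rt*r.inv()).as_rotvec()
    k=n or int(max(1,np.ceil(np.linalg.norm(t-p)/.06),np.ceil(np.linalg.norm(rv)/.18)))
    for i in range(k):
        c=R.from_rotvec(rv*i/k)*r
        print(np.r_[c.inv().apply((t-p)/k*100).round(2),c.inv().apply(rv/k).round(3)].tolist())
    return t,rt
def tz():
    o=robot.get_obs();m=R.from_quat(o["tool_rot"]).as_matrix();return np.degrees(np.arctan2(m[1,2],m[0,2]))
E
python3 - <<'E'
from h import *
print(tz(),R.from_quat(robot.get_obs()["tool_rot"]).as_matrix().round(3)); print(optics.camera_info("wrist"))
z=np.load("top0.npz");P=cloud(z["d"],z["K"],z["M"]);print("pedestal",P[140:210,210:295,2].max(),"vise",P[195:225,405:440,2].max())
print("A");t,r=go(.46,-.2,.25,62.5-90-30); print("B");go(.43,.19,.22,62.5,start=t,q0=r)
E
```

```text
-75.80470204651519 [[-0.     0.969  0.245]
 [ 0.002  0.245 -0.969]
 [-1.     0.    -0.002]]
{'mtx': array([[403.85950304,   0.        , 320.18495562],
       [  0.        , 403.85950304, 241.32059821],
       [  0.        ,   0.        ,   1.        ]]), 'tool_from_camera': array([[ 2.60101894e-04, -2.55571069e-01,  9.66790236e-01,
        -1.62259889e-01],
       [ 1.66298171e-04, -9.66790245e-01, -2.55571116e-01,
         6.94197439e-02],
       [ 9.99999952e-01,  2.27249980e-04, -2.08962973e-04,
         3.95106690e-04],
       [ 0.00000000e+00,  0.00000000e+00,  0.00000000e+00,
         1.00000000e+00]])}
pedestal 1.0415532996257912 vise 1.0415532996257912
A
[-0.31, 4.41, -3.53, -0.035, -0.0, -0.0]
[-0.31, 4.53, -3.37, -0.035, -0.0, -0.0]
[-0.31, 4.65, -3.21, -0.035, -0.0, -0.0]
[-0.31, 4.76, -3.04, -0.035, -0.0, -0.0]
[-0.31, 4.86, -2.87, -0.035, -0.0, -0.0]
[-0.31, 4.96, -2.7, -0.035, -0.0, -0.0]
[-0.31, 5.05, -2.52, -0.035, -0.0, -0.0]
[-0.31, 5.14, -2.34, -0.035, -0.0, -0.0]
[-0.31, 5.22, -2.15, -0.035, -0.0, -0.0]
B
[0.25, 1.54, -2.88, -0.175, 0.0, 0.0]
[0.25, 2.01, -2.57, -0.175, 0.0, -0.0]
[0.25, 2.43, -2.18, -0.175, 0.0, 0.0]
[0.25, 2.77, -1.72, -0.175, 0.0, 0.0]
[0.25, 3.02, -1.22, -0.175, 0.0, 0.0]
[0.25, 3.19, -0.67, -0.175, 0.0, 0.0]
[0.25, 3.26, -0.11, -0.175, 0.0, 0.0]
[0.25, 3.23, 0.46, -0.175, 0.0, -0.0]
[0.25, 3.1, 1.01, -0.175, 0.0, -0.0]
[0.25, 2.88, 1.54, -0.175, 0.0, 0.0]
[0.25, 2.57, 2.01, -0.175, 0.0, 0.0]
[0.25, 2.18, 2.43, -0.175, 0.0, 0.0]
```

>>> arm_command(
  plan=[
    [-0.3,4.4,-3.5,-0.035,0,0,8.7],
    [-0.3,4.5,-3.4,-0.035,0,0,8.7],
    [-0.3,4.6,-3.2,-0.035,0,0,8.7],
    [-0.3,4.8,-3.0,-0.035,0,0,8.7],
    [-0.3,4.9,-2.9,-0.035,0,0,8.7],
    [-0.3,5.0,-2.7,-0.035,0,0,8.7],
    [-0.3,5.0,-2.5,-0.035,0,0,8.7],
    [-0.3,5.1,-2.3,-0.035,0,0,8.7],
    [-0.3,5.2,-2.1,-0.035,0,0,8.7],
  ],
)

```text
time: 1.23
position: [0.4655, -0.1925, 0.2469]
tool_rot: [0.342, 0.62, -0.34, 0.618]
ft_force: [0.2, -0.4, 0.4]
grip_width: 0.0869
```

Run:
```python
from h import *
print(tz(),robot.get_obs()["position"]);t,r=go(.50,-.035,.25,78.8);print("tile");go(.43,.23,.20,62.5,start=t,q0=r)
```

```text
-57.72831043357853 [ 0.46554781 -0.19245155  0.2468563 ]
[-0.02, 0.81, -0.82, -0.17, -0.0, -0.0]
[-0.02, 0.94, -0.67, -0.17, -0.0, -0.0]
[-0.02, 1.04, -0.5, -0.17, -0.0, -0.0]
[-0.02, 1.11, -0.32, -0.17, -0.0, -0.0]
[-0.02, 1.14, -0.13, -0.17, -0.0, -0.0]
[-0.02, 1.15, 0.07, -0.17, -0.0, -0.0]
[-0.02, 1.12, 0.26, -0.17, -0.0, -0.0]
[-0.02, 1.06, 0.45, -0.17, -0.0, -0.0]
[-0.02, 0.97, 0.62, -0.17, -0.0, -0.0]
[-0.02, 0.85, 0.78, -0.17, -0.0, -0.0]
[-0.02, 0.71, 0.91, -0.17, -0.0, -0.0]
[-0.02, 0.54, 1.02, -0.17, -0.0, -0.0]
[-0.02, 0.36, 1.09, -0.17, -0.0, -0.0]
[-0.02, 0.17, 1.14, -0.17, -0.0, -0.0]
tile
[1.0, 2.4, 4.93, 0.057, 0.0, -0.0]
[1.0, 2.68, 4.78, 0.057, 0.0, 0.0]
[1.0, 2.95, 4.62, 0.057, 0.0, -0.0]
[1.0, 3.2, 4.45, 0.057, 0.0, 0.0]
[1.0, 3.45, 4.26, 0.057, 0.0, -0.0]
```

>>> arm_command(
  plan=[
    [0,0.8,-0.8,-0.17,0,0,8.7],
    [0,0.9,-0.7,-0.17,0,0,8.7],
    [0,1.0,-0.5,-0.17,0,0,8.7],
    [0,1.1,-0.3,-0.17,0,0,8.7],
    [0,1.1,-0.1,-0.17,0,0,8.7],
    [0,1.1,0.1,-0.17,0,0,8.7],
    [0,1.1,0.3,-0.17,0,0,8.7],
    [0,1.1,0.5,-0.17,0,0,8.7],
    [0,1.0,0.6,-0.17,0,0,8.7],
    [0,0.9,0.8,-0.17,0,0,8.7],
    [0,0.7,0.9,-0.17,0,0,8.7],
    [0,0.5,1.0,-0.17,0,0,8.7],
  ],
)

```text
time: 2.72
position: [0.4899, -0.0471, 0.2437]
tool_rot: [-0.368, 0.602, 0.377, 0.6]
ft_force: [-1.1, -0.5, -0.2]
grip_width: 0.087
```

>>> arm_command(
  plan=[
    [0,0.4,1.1,-0.17,0,0,8.7],
    [0,0.2,1.1,-0.17,0,0,8.7],
    [0,0,0,0,0,0,8.7],
  ],
)

```text
time: 3.1
position: [0.4914, -0.0228, 0.2429]
tool_rot: [-0.466, 0.528, 0.477, 0.526]
ft_force: [-0.5, -0.7, -0.9]
grip_width: 0.0871
```

Run:
```python
from h import *
im,d,K,M=cam("wrist");np.savez("w1.npz",im=im,d=d,K=K,M=M);cv2.imwrite("pics/w1.png",im)
o=robot.get_obs();print(o["position"],tz(),o["q"]);go(.43,.23,.20,62.5)
```

```text
[ 0.49144609 -0.02314358  0.24289716] 83.58906236162862 [-0.2784058   0.3274989   1.72513749  0.00663045  1.10366336 -1.74039549]
[0.92, 1.77, 4.89, 0.074, 0.001, -0.003]
[0.91, 2.13, 4.74, 0.074, 0.001, -0.003]
[0.9, 2.48, 4.58, 0.074, 0.001, -0.003]
[0.89, 2.81, 4.38, 0.074, 0.001, -0.003]
[0.87, 3.13, 4.16, 0.074, 0.001, -0.003]
```

View pics/w1.png

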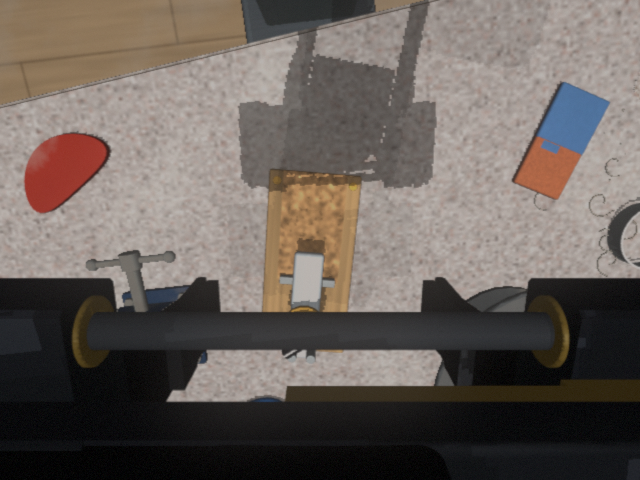

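The wrist view shows the jig's near edge at (270–360,172), the bar's front end at (308,255), the knob hidden behind the gripper, and the tile at (562,140). Next I'll measure both in this view.

```bash
cat >> h.py <<'E'
def tile(c,z,roi):
    im,d,K,M=c; H,S,V=cv2.split(cv2.cvtColor(im,cv2.COLOR_BGR2HSV)); o=np.zeros(H.shape,bool);x,y,X,Y=roi;o[y:Y,x:X]=1
    out={}
    for nm,m in(("blue",(H>98)&(H<125)&(S>110)),("org",(H<14)&(S>120))):
        m=cv2.morphologyEx((m&o&(V>50)).astype(np.uint8),cv2.MORPH_OPEN,np.ones((3,3)))
        out[nm]=max(cv2.findContours(m,0,1)[0],key=cv2.contourArea)[:,0]
    a=np.vstack(list(out.values())); w=plane(a,K,M,z)[:,:2]*1000; rc=cv2.minAreaRect(w.astype(np.float32))
    v=[plane(q,K,M,z)[:,:2].mean(0) for q in out.values()]; e=v[1]-v[0]
    Pz=cloud(d,K,M)[...,2]; mm=cv2.fillPoly(np.zeros((480,640),np.uint8),[cv2.convexHull(a)],1)>0
    b=cv2.boxPoints(rc); l=[b[i+1]-b[i] for i in(0,1)]; L=max(l,key=np.linalg.norm); L=L*np.sign(L@e)
    return np.array(rc[0]),rc[1],np.degrees(np.arctan2(L[1],L[0])),np.median(Pz[mm]),out
E
python3 - <<'E'
from h import *
z=np.load("w1.npz");c=[z[k] for k in("im","d","K","M")]
print(tile(c,.008,(490,60,630,220))[:4])
im,d,K,M=c;H,S,V=cv2.split(cv2.cvtColor(im,cv2.COLOR_BGR2HSV))
m=np.zeros(H.shape,np.uint8);m[160:300,240:390]=((H>8)&(H<28)&(S>100)&(V>40))[160:300,240:390]
P=cloud(d,K,M);print(np.median(P[m>0][:,2]))
# side edges by row
L=[];Rr=[]
for r in range(185,275,3):
    x=np.where(m[r])[0]; L.append((x[0],r));Rr.append((x[-1],r))
for s in(L,Rr):
    w=plane(s,K,M,.012)[:,:2];vx,vy,x0,y0=cv2.fitLine((w*1000).astype(np.float32),cv2.DIST_HUBER,0,.01,.01).ravel();print("edge",np.degrees(np.arctan(vy/vx)),x0,y0)
f=[(c_,np.where(m[:,c_])[0][0]) for c_ in range(282,352,3)];w=plane(f,K,M,.012)[:,:2]*1000
vx,vy,x0,y0=cv2.fitLine(w.astype(np.float32),cv2.DIST_HUBER,0,.01,.01).ravel();print("front",np.degrees(np.arctan2(vy,vx)),x0,y0)
E
```

```text
(array([451.62884521, 215.24841309]), (48.90202713012695, 98.69580078125), np.float64(-27.66530475930686), np.float64(0.008251888202718383))
0.012153559340403408
edge -11.350665 503.39017 -75.583626
edge -11.293082 508.25766 11.749223
front 79.25678 452.76917 -27.444078
```

Both views agree: the tile is at (451.6, 216) mm with yaw −27.7°, and the jig origin is at (536.3, −37.5) with yaw −11.2°. Sizes and heights match the text. Next I'll move above the tile.

Run:
```python
from h import *
t,r=go(.434,.225,.08,62.3)
```

```text
[2.77, 1.38, 3.98, 0.062, 0.001, -0.002]
[2.76, 1.63, 3.89, 0.062, 0.001, -0.002]
[2.75, 1.87, 3.78, 0.062, 0.001, -0.002]
[2.74, 2.11, 3.66, 0.062, 0.001, -0.002]
[2.73, 2.34, 3.53, 0.062, 0.001, -0.002]
[2.72, 2.56, 3.38, 0.062, 0.001, -0.002]
```

>>> arm_command(
  plan=[
    [2.8,1.4,4.0,0.062,0,0,8.7],
    [2.8,1.6,3.9,0.062,0,0,8.7],
    [2.8,1.9,3.8,0.062,0,0,8.7],
    [2.7,2.1,3.7,0.062,0,0,8.7],
    [2.7,2.3,3.5,0.062,0,0,8.7],
    [2.7,2.6,3.4,0.062,0,0,8.7],
    [0,0,0,0,0,0,8.7],
  ],
)

```text
time: 4.03
position: [0.4418, 0.2287, 0.076]
tool_rot: [-0.351, 0.612, 0.356, 0.612]
ft_force: [-0.1, -0.8, 0.4]
grip_width: 0.0871
```

Run:
```python
from h import *
print(robot.get_obs()["position"],tz())
t,r=go(.434,.225,.04,62.3,2);go(.434,.225,.003,62.3,2,t,r)
```

```text
[0.44176523 0.228678   0.07595114] 60.058481729472255
[1.8, 0.23, -0.36, -0.02, 0.002, -0.003]
[1.8, 0.25, -0.35, -0.02, 0.002, -0.003]
[1.85, 0.0, -0.0, 0.0, 0.0, 0.0]
[1.85, 0.0, -0.0, 0.0, 0.0, 0.0]
```

>>> arm_command(
  plan=[
    [1.5,0.2,-0.4,-0.02,0,0,8.7],
    [1.5,0.3,-0.3,-0.02,0,0,8.7],
    [0.5,0,0,0,0,0,8.7],
    [0,0,0,0,0,0,8.7],
  ],
)

```text
time: 4.53
position: [0.4379, 0.2226, 0.0418]
tool_rot: [-0.363, 0.604, 0.366, 0.608]
ft_force: [-0.6, -0.0, -0.4]
grip_width: 0.087
```

Run:
```python
from h import *
print(robot.get_obs()["position"],tz())
go(.434,.225,.003,62.3,2)
```

```text
[0.43787093 0.22257505 0.04184076] 62.044478403974594
[1.94, 0.23, 0.0, -0.002, 0.003, -0.001]
[1.94, 0.23, 0.01, -0.002, 0.003, -0.001]
```

>>> arm_command(
  plan=[
    [1.9,0.2,0,0,0,0,8.7],
    [1.6,0.2,0,0,0,0,8.7],
    [0.2,0,0,0,0,0,8.7],
    [0,0,0,0,0,0,8.7],
  ],
)

```text
time: 5.03
position: [0.4392, 0.2239, 0.0073]
tool_rot: [-0.363, 0.602, 0.363, 0.611]
ft_force: [0.8, 0.3, -0.1]
grip_width: 0.0873
```

>>> arm_command(
  plan=[
    [0,0,0,0,0,0,4.5],
    [0,0,0,0,0,0,4.5],
    [0,0,0,0,0,0,4.5],
    [0,0,0,0,0,0,4.5],
    [0,0,0,0,0,0,4.5],
    [0,0,0,0,0,0,4.5],
  ],
  grip_force=20,
)

```text
time: 5.78
position: [0.4406, 0.2241, 0.0091]
tool_rot: [-0.363, 0.601, 0.363, 0.612]
ft_force: [-0.2, 0.3, -0.3]
grip_width: 0.0463
```

Shutting at z 9 mm passed over the tile, since zero rows creep upward. I'll open and go lower.

>>> arm_command(
  plan=[
    [0,0,0,0,0,0,8.7],
    [0,0,0,0,0,0,8.7],
    [0,0,0,0,0,0,8.7],
    [0,0,0,0,0,0,8.7],
    [0.3,0.3,0,0,0.005,0,8.7],
    [0.4,0.3,0,0,0.005,0,8.7],
    [0.2,0,0,0,0,0,8.7],
  ],
)

```text
time: 6.65
position: [0.4348, 0.2273, 0.0003]
tool_rot: [-0.365, 0.605, 0.361, 0.609]
ft_force: [-2.5, 1.5, 27.0]
grip_width: 0.0867
```

Run:
```python
from h import *
print(robot.get_obs()["position"],tz())
go(.434,.225,.002,62.3,1)
```

```text
[4.34779307e-01 2.27292412e-01 3.08104432e-04] 61.76656020798561
[-0.17, -0.04, -0.24, -0.009, 0.003, 0.008]
```

>>> arm_command(
  plan=[
    [-0.3,0,-0.2,0,0,0,8.7],
    [-0.05,0,0,0,0,0,4.5],
    [0,0,0,0,0,0,4.5],
    [0,0,0,0,0,0,4.5],
    [0.05,0,0,0,0,0,4.5],
    [0.0,0,0,0,0,0,4.5],
    [0.0,0,0,0,0,0,4.5],
  ],
)

```text
time: 7.52
position: [0.4334, 0.2257, 0.0028]
tool_rot: [-0.365, 0.605, 0.361, 0.609]
ft_force: [-0.0, -0.5, 1.2]
grip_width: 0.05
```

>>> arm_command(
  plan=[
    [-3,0,0,0,0,0,4.5],
    [-4,0,0,0,0,0,4.5],
    [-2,0,0,0,0,0,4.5],
  ],
)

```text
time: 7.9
position: [0.4311, 0.2252, 0.0929]
tool_rot: [-0.364, 0.607, 0.362, 0.607]
ft_force: [0.7, -0.5, -0.6]
grip_width: 0.0497
```

Run:
```python
from h import *
o=robot.get_obs();print(o["position"],tz(),o["grip_width"],o["ft_force"])
go(.4435,-.0191,.09,78.8)
```

```text
[0.43109143 0.22523656 0.09285108] 61.77473924490759 0.04974935786188231 [ 0.74599794 -0.45241638 -0.59674488]
[0.07, -2.53, -4.19, -0.059, -0.001, 0.0]
[0.07, -2.28, -4.33, -0.059, -0.001, 0.0]
[0.07, -2.02, -4.46, -0.059, -0.001, 0.0]
[0.06, -1.75, -4.57, -0.059, -0.001, 0.0]
[0.06, -1.47, -4.67, -0.059, -0.001, 0.0]
```

>>> arm_command(
  plan=[
    [0.1,-2.5,-4.2,-0.059,0,0,4.5],
    [0.1,-2.3,-4.3,-0.059,0,0,4.5],
    [0,-2.0,-4.5,-0.059,0,0,4.5],
    [0,-1.7,-4.6,-0.059,0,0,4.5],
    [0,-1.5,-4.7,-0.059,0,0,4.5],
    [0,0,0,0,0,0,4.5],
    [0,0,0,0,0,0,4.5],
  ],
)

```text
time: 8.78
position: [0.4471, -0.0256, 0.0937]
tool_rot: [-0.454, 0.542, 0.449, 0.546]
ft_force: [-0.5, 1.0, -1.0]
grip_width: 0.0494
```

Run:
```python
from h import *
o=robot.get_obs();print(o["position"],tz(),o["grip_width"],o["ft_force"])
go(.4435,-.0191,.03,78.8,2)
im,d,K,M=cam("wrist");np.savez("w2.npz",im=im,d=d,K=K,M=M);cv2.imwrite("pics/w2.png",im)
```

```text
[ 0.44711484 -0.02559907  0.09367519] 79.38447831680344 0.049438099294791156 [-0.53052076  1.02799731 -1.03968894]
[3.18, 0.27, 0.29, 0.005, -0.0, 0.005]
[3.18, 0.25, 0.29, 0.005, -0.0, 0.005]
```

View pics/w2.png

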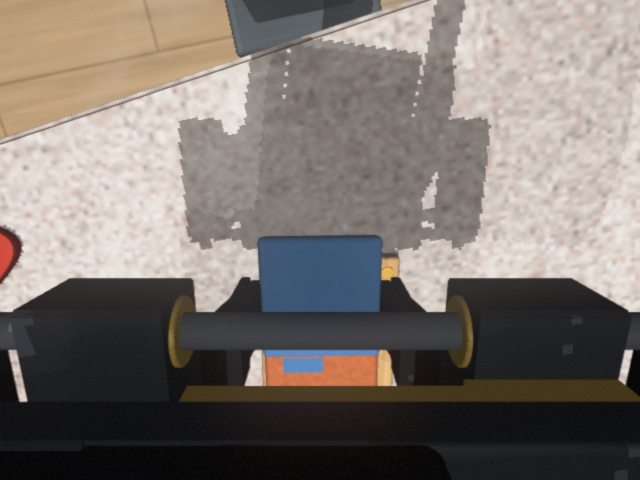

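The tile is held straight in the jaws (blue end at row 236, columns 259–381). Next I'll lower it.

>>> arm_command(
  plan=[
    [3.2,0.3,0.3,0.005,0,0.005,4.5],
    [2.6,0.3,0.3,0.005,0,0.005,4.5],
    [0,0,0,0,0,0,4.5],
    [0,0,0,0,0,0,4.5],
  ],
)

```text
time: 9.32
position: [0.4434, -0.0136, 0.0355]
tool_rot: [-0.452, 0.544, 0.451, 0.545]
ft_force: [0.7, 0.5, -0.5]
grip_width: 0.0493
```

Run:
```python
from h import *
o=robot.get_obs();print(o["position"],tz(),o["grip_width"],o["ft_force"])
go(.4435,-.0191,.015,78.8,2)
z=np.load("w2.npz");K,M=z["K"],z["M"];e=plane([(259,236),(381,236),(320,236)],K,M,.0937+.005);p=np.array([.44711,-.0256]);u=np.array([.981,-.194]);n=np.array([.194,.981])
for q in e: print((q[:2]-p)@u,(q[:2]-p)@n)
```

```text
[ 0.44338253 -0.01362231  0.03546908] 79.31484346457728 0.04934953101840821 [ 0.74578371  0.53970363 -0.48201865]
[1.02, -0.05, -0.27, 0.004, -0.0, 0.001]
[1.02, -0.06, -0.27, 0.004, -0.0, 0.001]
-0.029909273929975944 -0.025126380274987935
-0.030412096598806754 0.023703441833661833
-0.030160710228063495 -0.0007090449630759348
```

>>> arm_command(
  plan=[
    [0.8,0,-0.3,0.004,0,0,4.5],
    [0.6,0,-0.3,0.004,0,0,4.5],
    [0.3,0,0,0,0,0,4.5],
    [0.2,0,0,0,0,0,4.5],
  ],
)

```text
time: 9.82
position: [0.4438, -0.0201, 0.0172]
tool_rot: [-0.451, 0.545, 0.447, 0.547]
ft_force: [-0.6, 0.5, -1.0]
grip_width: 0.0495
```

Run:
```python
from h import *
o=robot.get_obs();print(o["position"],tz(),o["grip_width"],o["ft_force"])
go(.4435,-.0191,.015,78.8,1)
```

```text
[ 0.44380335 -0.0201019   0.01724974] 78.86168515884341 0.049489672880184514 [-0.63045938  0.52725494 -1.04505291]
[0.22, 0.05, 0.09, 0.001, -0.001, 0.007]
```

>>> arm_command(
  plan=[
    [0.25,0,0.1,0,0,0,4.5],
    [0.1,0,0,0,0,0,4.5],
  ],
)

```text
time: 10.07
position: [0.4441, -0.0193, 0.0142]
tool_rot: [-0.451, 0.545, 0.447, 0.548]
ft_force: [-0.9, -0.5, 12.0]
grip_width: 0.0498
```

>>> arm_command(
  plan=[
    [0,0,0,0,0,0,4.5],
    [0,0,0,0,0,0,4.5],
  ],
  grip_force=6,
)

```text
time: 10.32
position: [0.4441, -0.0193, 0.0144]
tool_rot: [-0.451, 0.545, 0.447, 0.548]
ft_force: [-0.0, 0.1, -0.9]
grip_width: 0.0502
```

>>> arm_command(
  plan=[
    [0,-0.7,0,0,0,0,4.5],
    [0,-0.7,0,0,0,0,4.5],
    [0,-0.7,0,0,0,0,4.5],
    [0,-0.7,0,0,0,0,4.5],
    [0,-0.6,0,0,0,0,4.5],
    [0,-0.3,0,0,0,0,4.5],
  ],
)

```text
time: 11.08
position: [0.4821, -0.0266, 0.0145]
tool_rot: [-0.451, 0.545, 0.447, 0.547]
ft_force: [-1.9, -0.1, 2.8]
grip_width: 0.0499
```

```bash
cat >> h.py <<'E'
def jig(p=None):
    p=robot.get_obs()["position"] if p is None else p; d=np.array(p[:2])-[.5363,-.0375]; return d@[.981,-.194],d@[.194,.981]
E
python3 - <<'E'
from h import *
o=robot.get_obs();print(o["position"],tz(),o["grip_width"],o["ft_force"],jig())
E
```

```text
[ 0.48214474 -0.02655876  0.01449246] 78.85520561224682 0.0498850105594547 [-1.90332643 -0.08846359  2.83933805] (np.float64(-0.05524891001662111), np.float64(0.00022723534736687062))
```

>>> arm_command(
  plan=[
    [0,-0.2,0,0,0,0,4.5],
    [0,-0.15,0,0,0,0,4.5],
  ],
)

```text
time: 11.32
position: [0.4852, -0.0271, 0.0145]
tool_rot: [-0.45, 0.545, 0.448, 0.547]
ft_force: [-1.5, -0.2, 2.7]
grip_width: 0.0501
```

>>> arm_command(
  plan=[
    [0,-0.15,0,0,0,0,4.5],
    [0,-0.1,0,0,0,0,4.5],
  ],
)

```text
time: 11.58
position: [0.4873, -0.0275, 0.0145]
tool_rot: [-0.45, 0.546, 0.448, 0.547]
ft_force: [-2.1, 0.1, 2.4]
grip_width: 0.0501
```

>>> arm_command(
  plan=[
    [0,-0.15,0,0,0,0,4.5],
    [0,-0.1,0,0,0,0,4.5],
  ],
)

```text
time: 11.82
position: [0.4873, -0.0275, 0.0145]
tool_rot: [-0.449, 0.547, 0.45, 0.545]
ft_force: [-3.4, -1.1, 4.0]
grip_width: 0.0499
```

>>> arm_command(
  plan=[
    [0,-0.2,0,0,0,0,4.5],
    [0,-0.2,0,0,0,0,4.5],
  ],
)

```text
time: 12.08
position: [0.4876, -0.0274, 0.0143]
tool_rot: [-0.447, 0.548, 0.452, 0.544]
ft_force: [-6.4, -1.8, 5.8]
grip_width: 0.0497
```

>>> arm_command(
  plan=[
    [0,-0.2,0,0,0,0,4.5],
    [0,-0.2,0,0,0,0,4.5],
    [0,0,0,0,0,0,4.5],
  ],
)

```text
time: 12.45
position: [0.4878, -0.0274, 0.0142]
tool_rot: [-0.445, 0.55, 0.455, 0.542]
ft_force: [-1.6, -0.2, 2.1]
grip_width: 0.0497
```

Run:
```python
from h import *
o=robot.get_obs();print(o["position"],tz(),o["grip_width"],o["ft_force"],jig())
```

```text
[ 0.48777336 -0.02735487  0.01415683] 78.97586179610325 0.04971087560330101 [-1.62549924 -0.24799318  2.14749118] (np.float64(-0.04957279197490816), np.float64(0.0005382032401104082))
```

The push force rose without motion at jig x −49.6, which is where the tile should sit when home. Next I'll release and rise.

>>> arm_command(
  plan=[
    [0,0,0,0,0,0,7.5],
    [0,0,0,0,0,0,7.5],
    [0,0,0,0,0,0,7.5],
    [0,0,0,0,0,0,7.5],
    [-2,0,0,0,0,0,7.5],
    [-4,0,0,0,0,0,7.5],
    [-5,0.5,0,0,0,0,7.5],
    [-5,1,0,0,0,0,7.5],
    [-3,1,0,0,0,0,7.5],
    [0,0,0,0,0,0,7.5],
  ],
)

```text
time: 13.7
position: [0.4706, -0.0242, 0.2095]
tool_rot: [-0.448, 0.547, 0.451, 0.544]
ft_force: [-0.6, -0.7, -0.2]
grip_width: 0.075
```

Run:
```python
from h import *
print(robot.get_obs()["position"],tz())
c=cam("wrist");im,d,K,M=c;np.savez("w3.npz",im=im,d=d,K=K,M=M)
s=cam("scene");np.savez("s3.npz",im=s[0],d=s[1],K=s[2],M=s[3])
t=cam("top");np.savez("t3.npz",im=t[0],d=t[1],K=t[2],M=t[3])
a=cv2.resize(s[0][190:300,290:400],(440,440),interpolation=2)
b=cv2.resize(im,(360,270));b=np.vstack([b,cv2.resize(t[0][180:280,310:390],(360,170*1+0))])
cv2.imwrite("pics/s3.png",np.hstack([a,b]))
```

```text
[ 0.47061944 -0.02422     0.20953112] 78.92352270317413
```

View pics/s3.png

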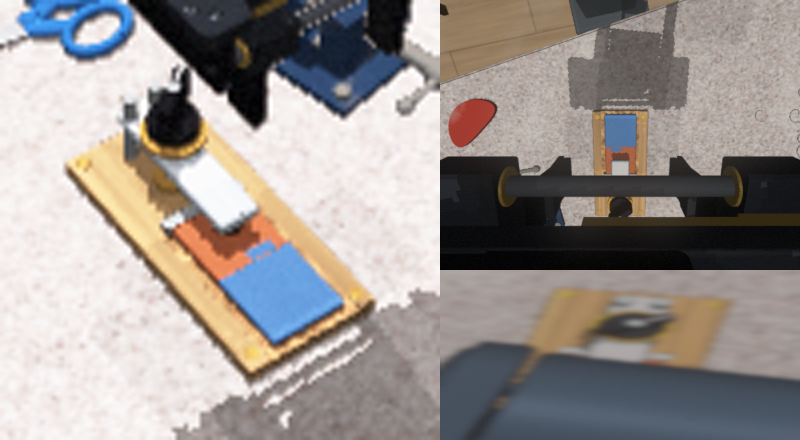

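The tile lies home under the foot, bare end at the stop. The knob shows at about (320,368) in the wrist view. I need the wing's orientation, so I'll zoom in.

Run:
```python
from h import *
w=np.load("w3.npz")["im"][335:395,280:360];t=np.load("top0.npz")["im"][190:235,325:385];s=np.load("scene0.npz")["im"][195:250,310:365]
cv2.imwrite("pics/z3.png",np.hstack([cv2.resize(w,(400,300),interpolation=2),cv2.resize(t,(400,300),interpolation=2)]))
z=np.load("w3.npz");print(tile([z[k] for k in("im","d","K","M")],.020,(260,170,380,330))[:3])
P=cloud(z["d"],z["K"],z["M"]);Q=P[330:400,270:370].reshape(-1,3);q=Q[(Q[:,2]>.085)&(Q[:,2]<.1)];print(len(q),q.mean(0),jig(q.mean(0)))
if len(q):
  c=q[:,:2]-q[:,:2].mean(0);e,v=np.linalg.eigh(c.T@c);print(np.sqrt(e/len(q)),np.degrees(np.arctan2(*v[::-1,1])))
for n in("top0","scene0"):
  z=np.load(n+".npz");P=cloud(z["d"],z["K"],z["M"]).reshape(-1,3);q=P[(P[:,2]>.086)&(P[:,2]<.1)&(np.hypot(P[:,0]-.590,P[:,1]+.048)<.03)];c=q[:,:2]-q[:,:2].mean(0);e,v=np.linalg.eigh(c.T@c);print(n,len(q),q.mean(0),np.sqrt(e/len(q)),np.degrees(np.arctan2(*v[::-1,1])))
```

```text
(array([507.18475342, -31.11133575]), (49.935890197753906, 98.78717041015625), np.float64(-11.403246087393724))
371 [ 0.58426133 -0.04031721  0.09061244] (np.float64(0.04759660002343275), np.float64(0.006540812808659882))
[0.00237424 0.00708517] 106.84189294859964
top0 94 [ 0.58920444 -0.05033553  0.09220032] [0.00280379 0.01123875] 116.09420421335452
scene0 66 [ 0.58879739 -0.04486262  0.09200263] [0.00305245 0.01205   ] 116.16930467007951
```

View pics/z3.png

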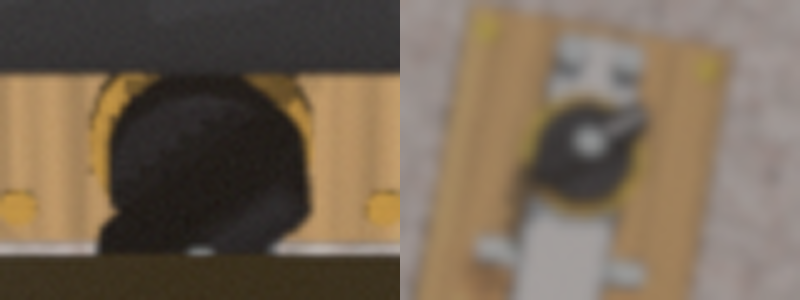

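The top view shows the wing running from lower left to upper right, with its white end at the upper right. That puts wing +x at −64° world. The knob axis is at (590,−48), which agrees with the jig geometry. The jaw axis should therefore be at 26°.

Run:
```python
from h import *
go(.590,-.048,.13,26)
```

```text
[1.25, -2.07, -0.01, 0.154, -0.001, -0.002]
[1.25, -2.04, 0.31, 0.154, -0.001, -0.002]
[1.26, -1.97, 0.62, 0.154, -0.001, -0.002]
[1.26, -1.85, 0.91, 0.154, -0.001, -0.002]
[1.27, -1.68, 1.18, 0.154, -0.001, -0.002]
[1.27, -1.48, 1.42, 0.154, -0.001, -0.002]
```

>>> arm_command(
  plan=[
    [1.2,-2.1,0,0.154,0,0,5],
    [1.2,-2.0,0.3,0.154,0,0,5],
    [1.2,-2.0,0.6,0.154,0,0,5],
    [1.3,-1.9,0.9,0.154,0,0,5],
    [1.3,-1.7,1.2,0.154,0,0,5],
    [1.3,-1.5,1.4,0.154,0,0,5],
    [0,0,0,0,0,0,5],
    [0,0,0,0,0,0,5],
  ],
)

```text
time: 14.85
position: [0.5857, -0.0495, 0.1109]
tool_rot: [-0.143, 0.704, 0.156, 0.678]
ft_force: [-1.5, 0.4, 0.0]
grip_width: 0.0501
```

Run:
```python
from h import *
o=robot.get_obs();print(o["position"],tz(),o["q"])
go(.590,-.048,.11,26,2)
```

```text
[ 0.58574686 -0.04947632  0.11090505] 24.425760804486984 [-2.73846281e-01  6.38285187e-01  1.59262050e+00 -9.06374207e-04
  9.51580805e-01 -6.99205684e-01]
[0.04, -0.02, 0.23, -0.014, -0.016, -0.013]
[0.04, -0.02, 0.22, -0.014, -0.016, -0.013]
```

>>> arm_command(
  plan=[
    [1.2,0,0.2,-0.014,-0.016,-0.013,5],
    [1.2,0,0.2,-0.014,-0.016,-0.013,5],
    [0.8,0,0,0,0,0,5],
    [0,0,0,0,0,0,5],
  ],
)

```text
time: 15.35
position: [0.5857, -0.0467, 0.0789]
tool_rot: [-0.161, 0.689, 0.162, 0.688]
ft_force: [-0.2, -0.5, -0.4]
grip_width: 0.0501
```

Run:
```python
from h import *
o=robot.get_obs();print(o["position"],tz(),o["ft_force"])
go(.590,-.048,.073,26,1)
```

```text
[ 0.58572915 -0.04666316  0.07887249] 26.402446192230663 [-0.21615964 -0.476885   -0.38084164]
[0.59, -0.31, 0.32, 0.007, -0.001, -0.001]
```

>>> arm_command(
  plan=[
    [0.5,-0.3,0.3,0,0,0,5],
    [0.1,-0.1,0.1,0,0,0,5],
    [0,0,0,0,0,0,5],
  ],
)

```text
time: 15.72
position: [0.5924, -0.0489, 0.0736]
tool_rot: [-0.162, 0.688, 0.162, 0.689]
ft_force: [-0.5, 0.7, -0.2]
grip_width: 0.05
```

>>> arm_command(
  plan=[
    [0,0,0,0,0,0,0.5],
    [0,0,0,0,0,0,0.5],
    [0,0,0,0,0,0,0.5],
    [0,0,0,0,0,0,0.5],
    [0,0,0,0,0,0,0.5],
    [0,0,0,0,0,0,0.5],
  ],
  grip_force=60,
)

```text
time: 16.48
position: [0.5917, -0.0493, 0.074]
tool_rot: [-0.162, 0.689, 0.162, 0.688]
ft_force: [0.7, -0.5, -0.2]
grip_width: 0.0094
```

```bash
cat >> h.py <<'E'
def st():
    o=robot.get_obs();p=o["position"];print(round(o["time"],2),p.round(4),"yaw",tz().round(1),"q6",o["q"][5].round(2),"F",o["ft_force"].round(1),"M",o["moment"].round(3),"w",round(o["grip_width"],4))
E
python3 - <<'E'
from h import *
st()
E
```

```text
16.48 [ 0.5917 -0.0493  0.074 ] yaw 26.5 q6 -0.73 F [ 0.7 -0.5 -0.2] M [ 0.036 -0.234 -0.032] w 0.0094
```

Gripped, opening 9.4 mm. Next I'll turn clockwise while watching Mz.

>>> arm_command(
  plan=[
    [0,0,0,0.1,0,0,0.5],
    [0,0,0,0.1,0,0,0.5],
  ],
)

```text
time: 16.73
position: [0.5916, -0.0494, 0.074]
tool_rot: [-0.091, 0.702, 0.09, 0.701]
ft_force: [0.2, -0.4, 0.7]
grip_width: 0.0096
```

```bash
python3 -c "from h import *;st()"
```

```text
16.73 [ 0.5916 -0.0494  0.074 ] yaw 14.7 q6 -0.53 F [ 0.2 -0.4  0.7] M [-0.116 -0.007  0.1  ] w 0.0096
```

>>> arm_command(
  plan=[
    [0,0,0,0.1,0,0,0.5],
    [0,0,0,0.1,0,0,0.5],
  ],
)

```text
time: 16.98
position: [0.5913, -0.0495, 0.074]
tool_rot: [-0.019, 0.707, 0.018, 0.706]
ft_force: [0.2, -0.9, 0.7]
grip_width: 0.0097
```

```bash
python3 -c "from h import *;st()"
```

```text
16.98 [ 0.5913 -0.0495  0.074 ] yaw 3.0 q6 -0.32 F [ 0.2 -0.9  0.7] M [-0.093  0.034  0.109] w 0.0097
```

>>> arm_command(
  plan=[
    [0,0,0,0.1,0,0,0.5],
    [0,0,0,0.1,0,0,0.5],
  ],
)

```text
time: 17.23
position: [0.591, -0.0495, 0.074]
tool_rot: [0.054, 0.706, -0.055, 0.704]
ft_force: [-1.1, -0.2, 1.0]
grip_width: 0.0096
```

```bash
python3 -c "from h import *;st()"
```

```text
17.23 [ 0.591  -0.0495  0.074 ] yaw -8.8 q6 -0.12 F [-1.1 -0.2  1. ] M [-0.045 -0.022  0.132] w 0.0096
```

>>> arm_command(
  plan=[
    [0,0,0,0.1,0,0,0.5],
  ],
)

```text
time: 17.35
position: [0.5909, -0.0494, 0.074]
tool_rot: [0.09, 0.702, -0.091, 0.701]
ft_force: [-0.3, -0.9, 0.6]
grip_width: 0.0097
```

```bash
python3 -c "from h import *;st()"
```

```text
17.35 [ 0.5909 -0.0494  0.074 ] yaw -14.7 q6 -0.01 F [-0.3 -0.9  0.6] M [-0.066  0.018  0.131] w 0.0097
```

>>> arm_command(
  plan=[
    [0,0,0,0.1,0,0,0.5],
  ],
)

```text
time: 17.48
position: [0.5908, -0.0494, 0.074]
tool_rot: [0.126, 0.696, -0.127, 0.695]
ft_force: [-1.4, -0.3, 1.8]
grip_width: 0.0092
```

```bash
python3 -c "from h import *;st()"
```

```text
17.48 [ 0.5908 -0.0494  0.074 ] yaw -20.6 q6 0.09 F [-1.4 -0.3  1.8] M [-0.033 -0.03   0.121] w 0.0092
```

>>> arm_command(
  plan=[
    [0,0,0,0.1,0,0,0.5],
  ],
)

```text
time: 17.6
position: [0.5907, -0.0494, 0.074]
tool_rot: [0.161, 0.689, -0.163, 0.688]
ft_force: [-1.7, -0.1, 0.3]
grip_width: 0.0095
```

```bash
python3 -c "from h import *;st()"
```

```text
17.6 [ 0.5907 -0.0494  0.074 ] yaw -26.5 q6 0.19 F [-1.7 -0.1  0.3] M [-0.114  0.026  0.059] w 0.0095
```

>>> arm_command(
  plan=[
    [0,0,0,0.1,0,0,0.5],
  ],
)

```text
time: 17.73
position: [0.5906, -0.0493, 0.074]
tool_rot: [0.196, 0.68, -0.198, 0.678]
ft_force: [-0.8, 0.1, 0.2]
grip_width: 0.0094
```

```bash
python3 -c "from h import *;st()"
```

```text
17.73 [ 0.5906 -0.0493  0.074 ] yaw -32.4 q6 0.3 F [-0.8  0.1  0.2] M [-0.041  0.028  0.139] w 0.0094
```

>>> arm_command(
  plan=[
    [0,0,0,0.1,0,0,0.5],
  ],
)

```text
time: 17.85
position: [0.5905, -0.0492, 0.074]
tool_rot: [0.231, 0.669, -0.233, 0.667]
ft_force: [-0.9, 0.1, 0.2]
grip_width: 0.0096
```

```bash
python3 -c "from h import *;st()"
```

```text
17.85 [ 0.5905 -0.0492  0.074 ] yaw -38.3 q6 0.4 F [-0.9  0.1  0.2] M [-0.051  0.031  0.135] w 0.0096
```

>>> arm_command(
  plan=[
    [0,0,0,0.1,0,0,0.5],
  ],
)

```text
time: 17.98
position: [0.5904, -0.0492, 0.074]
tool_rot: [0.265, 0.656, -0.267, 0.654]
ft_force: [-0.3, 0.3, 0.4]
grip_width: 0.0095
```

```bash
python3 -c "from h import *;st()"
```

```text
17.98 [ 0.5904 -0.0492  0.074 ] yaw -44.2 q6 0.5 F [-0.3  0.3  0.4] M [-0.064  0.023  0.147] w 0.0095
```

>>> arm_command(
  plan=[
    [0,0,0,0.1,0,0,0.5],
  ],
)

```text
time: 18.1
position: [0.5903, -0.0491, 0.074]
tool_rot: [0.298, 0.642, -0.3, 0.64]
ft_force: [-1.1, 0.7, 1.1]
grip_width: 0.01
```

```bash
python3 -c "from h import *;st()"
```

```text
18.1 [ 0.5903 -0.0491  0.074 ] yaw -50.0 q6 0.61 F [-1.1  0.7  1.1] M [0.001 0.039 0.259] w 0.01
```

>>> arm_command(
  plan=[
    [0,0,0,0.1,0,0,0.5],
  ],
)

```text
time: 18.23
position: [0.5902, -0.049, 0.074]
tool_rot: [0.33, 0.625, -0.332, 0.624]
ft_force: [-0.0, -0.4, 0.5]
grip_width: 0.0096
```

```bash
python3 -c "from h import *;st()"
```

```text
18.23 [ 0.5902 -0.049   0.074 ] yaw -55.9 q6 0.71 F [-0.  -0.4  0.5] M [-0.017  0.044  0.271] w 0.0096
```

>>> arm_command(
  plan=[
    [0,0,0,0.1,0,0,0.5],
  ],
)

```text
time: 18.35
position: [0.5901, -0.0489, 0.074]
tool_rot: [0.362, 0.608, -0.364, 0.606]
ft_force: [-0.1, -0.9, 0.1]
grip_width: 0.0094
```

```bash
python3 -c "from h import *;st()"
```

```text
18.35 [ 0.5901 -0.0489  0.074 ] yaw -61.8 q6 0.81 F [-0.1 -0.9  0.1] M [0.017 0.038 0.06 ] w 0.0094
```

>>> arm_command(
  plan=[
    [0,0,0,0.1,0,0,0.5],
  ],
)

```text
time: 18.48
position: [0.59, -0.0488, 0.074]
tool_rot: [0.392, 0.588, -0.395, 0.587]
ft_force: [-0.7, -0.6, 1.4]
grip_width: 0.0092
```

```bash
python3 -c "from h import *;st()"
```

```text
18.48 [ 0.59   -0.0488  0.074 ] yaw -67.7 q6 0.91 F [-0.7 -0.6  1.4] M [-0.022  0.019  0.093] w 0.0092
```

The torque rose to 0.27 N m and then fell to 0.06 N m, which is one click. I'll let go and look at the marks.

>>> arm_command(
  plan=[
    [0,0,0,0,0,0,5],
    [0,0,0,0,0,0,5],
    [0,0,0,0,0,0,5],
    [-1,0,0,0,0,0,5],
    [-3,0,0,0,0,0,5],
    [-5,0,0,0,0,0,5],
    [-5,2,0,0,0,0,5],
    [-2,4,0,0,0,0,5],
    [0,4,0,0,0,0,5],
    [0,3,0,0,0,0,5],
    [0,0,0,0,0,0,5],
  ],
)

```text
time: 19.85
position: [0.7142, 0.0028, 0.2451]
tool_rot: [0.392, 0.587, -0.392, 0.589]
ft_force: [-0.7, -0.4, 0.3]
grip_width: 0.0501
```

Run:
```python
from h import *
st();c={}
for n in("wrist","scene","top"):
    c[n]=cam(n);np.savez(n+"5.npz",im=c[n][0],d=c[n][1],K=c[n][2],M=c[n][3])
out=[]
for n in c:
    im,d,K,M=c[n];p=np.linalg.inv(M)@np.array([.590,-.048,.07,1]);u=K@(p[:3]/p[2]);print(n,u[:2]);s=45 if n=="wrist" else 26
    x,y=int(np.clip(u[0],s,639-s)),int(np.clip(u[1],s,479-s));out.append(cv2.resize(im[y-s:y+s,x-s:x+s],(266,266),interpolation=2))
    P=cloud(d,K,M).reshape(-1,3);q=P[(P[:,2]>.086)&(P[:,2]<.1)&(np.hypot(P[:,0]-.590,P[:,1]+.048)<.03)]
    if len(q)>5: e=q[:,:2]-q[:,:2].mean(0);e,v=np.linalg.eigh(e.T@e);print(len(q),q.mean(0),np.sqrt(e/len(q)),np.degrees(np.arctan2(*v[::-1,1])))
a=cv2.resize(c["wrist"][0],(400,300));b=cv2.resize(c["scene"][0],(398,300));cv2.imwrite("pics/k5.png",np.vstack([np.hstack(out),np.hstack([a,b])]))
```

```text
19.85 [0.7142 0.0028 0.2451] yaw -67.4 q6 1.03 F [-0.7 -0.4  0.3] M [ 0.014 -0.03  -0.042] w 0.0501
wrist [318.54782536 359.91783148]
403 [ 0.59607177 -0.04665249  0.09258215] [0.00285186 0.00976789] -155.9316184040274
scene [333.47420918 218.32039741]
77 [ 0.58891926 -0.04538085  0.09205649] [0.00289193 0.01159619] -157.72520283717853
top [351.59915731 212.25524671]
47 [ 0.58220927 -0.05474987  0.09184846] [0.00245354 0.00768554] -167.36728600710566
```

View pics/k5.png

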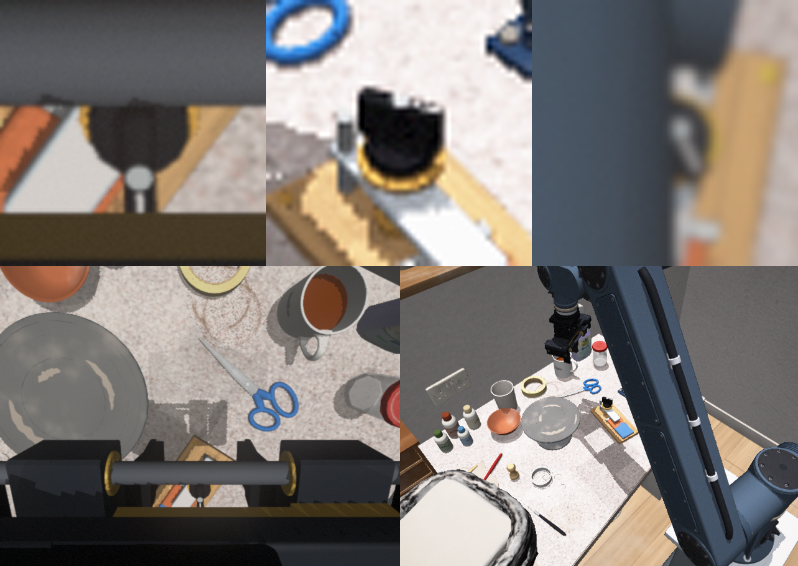

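The wing now stands at −157°, so it turned 93° with almost no spring-back. To read the collar line I need a clear view from the robot side, so I'll turn the wrist round.

Run:
```python
from h import *
t,r=go(.64,-.03,.21,30);print();go(.585,-.048,.18,112,start=t,q0=r)
```

```text
[0.35, -0.78, 0.02, -0.17, -0.0, 0.0]
[0.35, -0.77, -0.11, -0.17, -0.0, 0.0]
[0.35, -0.74, -0.24, -0.17, -0.0, 0.0]
[0.35, -0.69, -0.37, -0.17, -0.0, 0.0]
[0.34, -0.62, -0.48, -0.17, -0.0, 0.0]
[0.34, -0.53, -0.58, -0.17, -0.0, 0.0]
[0.34, -0.43, -0.66, -0.17, -0.0, 0.0]
[0.34, -0.31, -0.72, -0.17, -0.0, 0.0]
[0.34, -0.18, -0.76, -0.17, -0.0, 0.0]
[0.34, -0.05, -0.78, -0.17, -0.0, 0.0]

[0.37, 0.15, -0.71, -0.179, 0.0, 0.0]
[0.38, 0.27, -0.67, -0.179, 0.0, 0.0]
[0.38, 0.39, -0.61, -0.179, 0.0, -0.0]
[0.38, 0.49, -0.53, -0.179, 0.0, 0.0]
[0.38, 0.58, -0.44, -0.179, 0.0, 0.0]
[0.38, 0.65, -0.33, -0.179, 0.0, 0.0]
[0.38, 0.69, -0.21, -0.179, 0.0, 0.0]
[0.38, 0.72, -0.08, -0.179, 0.0, 0.0]
```

>>> arm_command(
  plan=[
    [0.3,-0.8,0,-0.17,0,0,5],
    [0.3,-0.8,-0.1,-0.17,0,0,5],
    [0.3,-0.7,-0.2,-0.17,0,0,5],
    [0.3,-0.7,-0.4,-0.17,0,0,5],
    [0.3,-0.6,-0.5,-0.17,0,0,5],
    [0.3,-0.5,-0.6,-0.17,0,0,5],
    [0.3,-0.4,-0.7,-0.17,0,0,5],
    [0.3,-0.3,-0.7,-0.17,0,0,5],
    [0.3,-0.2,-0.8,-0.17,0,0,5],
    [0.3,0,-0.8,-0.17,0,0,5],
  ],
)

```text
time: 21.25
position: [0.6217, -0.037, 0.215]
tool_rot: [-0.198, 0.684, 0.2, 0.673]
ft_force: [0.6, -0.3, -0.7]
grip_width: 0.05
```

>>> arm_command(
  plan=[
    [0.4,0.1,-0.7,-0.179,0,0,5],
    [0.4,0.3,-0.7,-0.179,0,0,5],
    [0.4,0.4,-0.6,-0.179,0,0,5],
    [0.4,0.5,-0.5,-0.179,0,0,5],
    [0.4,0.6,-0.4,-0.179,0,0,5],
    [0.4,0.6,-0.3,-0.179,0,0,5],
    [0.4,0.7,-0.2,-0.179,0,0,5],
    [0.4,0.7,-0.1,-0.179,0,0,5],
    [0,0,0,0,0,0,5],
  ],
)

```text
time: 22.38
position: [0.551, -0.0622, 0.185]
tool_rot: [-0.594, 0.375, 0.611, 0.365]
ft_force: [-0.4, 0.8, -0.2]
grip_width: 0.0501
```

```bash
cat > look.py <<'E'
import sys
from h import *
st();im,d,K,M=cam("wrist");np.savez(sys.argv[1]+".npz",im=im,d=d,K=K,M=M)
p=np.linalg.inv(M)@np.array([.590,-.048,.06,1]);u=K@(p[:3]/p[2]);print(u[:2])
x,y=[int(v) for v in u[:2]];s=50;cr=im[max(0,y-s):y+s,x-s:x+s]
b=cv2.resize(im,(300,225));a=cv2.resize(cr,(480,480),interpolation=cv2.INTER_CUBIC);b=cv2.copyMakeBorder(b,0,255,0,0,0)
cv2.imwrite(f"pics/{sys.argv[1]}.png",np.hstack([cv2.convertScaleAbs(a,alpha=1.3),b]))
E
python3 look.py k6
```

```text
22.38 [ 0.551  -0.0622  0.185 ] yaw 116.9 q6 -2.35 F [-0.4  0.8 -0.2] M [ 0.123 -0.158 -0.038] w 0.0501
[311.76166722 290.62672987]
```

View pics/k6.png

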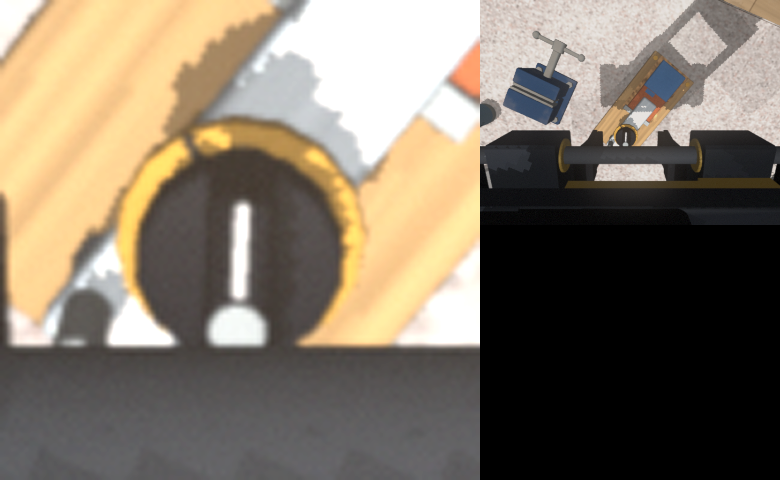

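The wing's white line points straight up, at (241,200–300). The collar's black line is at (190,143), about 28° anticlockwise of it, which means one click. Next I'll check that angle and the tile numerically, and back the hand away.

>>> arm_command(
  plan=[
    [-3,3,0,0,0,0,5],
    [-4,4,0,0,0,0,5],
    [0,0,0,0,0,0,5],
    [0,0,0,0,0,0,5],
  ],
)

```text
time: 22.92
position: [0.4898, -0.0946, 0.2588]
tool_rot: [-0.593, 0.378, 0.608, 0.368]
ft_force: [0.6, -0.5, -0.6]
grip_width: 0.05
```

Run:
```python
from h import *
z=np.load("k6.npz");K,M=z["K"],z["M"];g=lambda x,y:(311-50+x/4.8,290-50+y/4.8)
w=plane([g(241,200),g(240,300)],K,M,.093)[:,:2];d=w[0]-w[1];aw=np.degrees(np.arctan2(*d[::-1]))
c=plane([g(118,239),g(362,239),g(240,117),g(190,143)],K,M,.058)[:,:2]
ctr=(c[0]+c[1])/2;print("dia",np.linalg.norm(c[0]-c[1]),"ctr",ctr)
for o in(ctr,np.array([.590,-.048])):
    l=c[3]-o;al=np.degrees(np.arctan2(*l[::-1]));print("wing",aw,"collar",al,"cw past",(al-aw+180)%360-180,np.linalg.norm(l))
st();cw=cam("wrist");print(tile(cw,.02,(200,0,640,279))[:4])
```

```text
dia 0.03868902707762189 ctr [ 0.59031633 -0.04848625]
wing -153.89770086818504 collar -127.08763553814596 cw past 26.810065330039095 0.017730602186762052
wing -153.89770086818504 collar -125.34458801195231 cw past 28.55311285623273 0.017936033374883514
22.93 [ 0.4898 -0.0946  0.2588] yaw 116.3 q6 -2.43 F [ 0.6 -0.5 -0.6] M [ 0.145 -0.162  0.002] w 0.05
(array([ 452.20687866, -134.82926941]), (275.1646728515625, 54.13160705566406), np.float64(-106.41976922520472), np.float64(0.0008748514411214825))
```

The knob is about 27–28° past the collar, so the clutch has clicked once. The tile mask caught other coloured things that time, so I'll repeat it with a tight region before handing in.

Run:
```python
from h import *
c=cam("wrist");im,d,K,M=c;P=cloud(d,K,M)
p=np.linalg.inv(M)@np.array([.507,-.031,.02,1]);u=(K@(p[:3]/p[2]))[:2].astype(int);print(u)
im=im.copy();im[~((np.abs(P[...,2]-.02)<.006)&(np.hypot(P[...,0]-.507,P[...,1]+.031)<.07))]=0
r=tile((im,d,K,M),.02,(max(0,u[0]-110),max(0,u[1]-110),u[0]+110,u[1]+110));print(r[:4],jig(r[0]/1000))
b=plane(r[4]["blue"],K,M,.02)[:,:2];j=np.array([jig(q) for q in b]);print("blue end x",j[:,0].min(),"y",j[:,1].min(),j[:,1].max())
```

```text
[365 253]
(array([507.05862427, -31.8705368 ]), (50.37455749511719, 98.27590942382812), np.float64(-10.863855186174444), np.float64(0.02045683856623129)) (np.float64(-0.02977790545349125), np.float64(-0.00015032349700928697))
blue end x -0.07896897124819657 y -0.02494453262472375 0.02373430349031925
```

The tile's middle is at jig (−29.8, −0.2) mm, against a nominal (−30, 0). It is 0.3° off square and its top is at 20.5 mm. I'll hand in.

```bash
python3 -c "from h import *;print(workorder.hand_in())"
```

```text
the job is handed in; nothing more can be done
None
```

The tile is clamped home in the jig and the job is handed in, at about 23 s of the 72 s allowed. I laid the tile on the bed, slid it in with a light 6 N grip until it met the stop, and let go. I then turned the wing knob about 94° clockwise through one click and took the hand away.

**Last checks before hand-in:**
- **Tile position:** its middle was at jig (−29.8, −0.2) mm, against a nominal (−30, 0), and it was about 0.3° off square. Its top was 20.5 mm up, so it lay flat on the bed. The highest push force I read at the stop was about 6 N.
- **Knob:** torque rose to 0.27 N m and fell to 0.06 N m at the click. The white line then read 27–28° clockwise of the collar's mark, so one click.
- **Hand:** clear of everything, reading only force noise.

**Not as planned, or not checked:**
- The first attempt to grasp the tile closed just above it. On the second approach the fingertips pressed the worktop with about 27 N.
- The wing angle read −157° by depth and −154° from the white line.
- One tile check locked on to other coloured things and was repeated with a tight region.
- The clamping force could not be measured directly; I inferred it from the click.
- The other loose things were not re-measured, but the arm never worked close to them.

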